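# Make up the two grinding-wheel kits for the portable skate sharpeners

### The job

Make up two kits from the stock lying on the bench. The yellow tray is the finishing kit: the pink wheel goes in its large bay, and the brass diamond dresser and the two-tone honing stone in its two narrow bays, one in each, either way round; the red tray is the cross-grinding kit: the blue wheel in its large bay and the black dressing stick in its narrow bay. Everything must lie flat on the floor of its bay, the bars lengthwise in theirs and the wheels hub up and set down rather than dropped, since they crack; leave the cream wheel, the tape roll and the rivet jar where they are.

Things in the scene. Friction and masses are not known exactly. Their poses are not given: they have to be found in the camera images.
- pink_wheel: Pink grinding wheel lying flat, hub up: disc 90 mm across, 10 mm thick; on it an aluminium hub: a flange 54 mm across and 3 mm high, then a knurled boss 36 mm across ending 38 mm above the underside, to hold it by; about 180 g. Origin: centre of the underside; z up.
- blue_wheel: Blue grinding wheel lying flat, hub up: disc 90 mm across, 10 mm thick; on it an aluminium hub: a flange 54 mm across and 3 mm high, then a knurled boss 36 mm across ending 38 mm above the underside, to hold it by; about 180 g. Origin: centre of the underside; z up.
- cream_wheel: Cream-white grinding wheel lying flat, hub up: disc 90 mm across, 10 mm thick; on it an aluminium hub: a flange 54 mm across and 3 mm high, then a knurled boss 36 mm across ending 38 mm above the underside, to hold it by; about 180 g. Origin: centre of the underside; z up. It belongs to neither kit and stays where it is.
- dressing_stick: Black square bar of abrasive, 100 mm long (x), 26 mm wide (y), 26 mm high, about 165 g. Origin: centre of the underside; z up.
- honing_stone: Two-tone stone bar, cream-white upper layer on an orange-brown lower one, 90 mm long (x), 30 mm wide (y), 24 mm high, about 160 g. Origin: centre of the underside; z up.
- diamond_dresser: Diamond dresser lying on the bench: a brass block 46 mm long (x), 24 mm wide (y) and 24 mm high, which is what to hold it by (across y), with a 10 mm steel quill reaching to 51 mm at +x, a dark 18 mm knob reaching to 35 mm at -x and a 12 mm thumbscrew standing 6 mm above the block; about 220 g. Origin: underside below the centre of the brass block; z up.
- yellow_tray: Yellow kit tray with three bays, 258 mm long (x), 130 mm wide (y). Fixed; floor 4 mm thick, walls and ribs 5 mm thick and 8 mm above it. Bays in a row along x, 120 mm in y, centred on y = 0: large wheel bay 110 mm in x, centre x = +69 mm; two narrow bays 64 mm in x, centres x = -23 mm and -92 mm. Origin: middle of the tray's underside; z up; x towards the wheel bay.
- red_tray: Red kit tray with two bays, 189 mm long (x), 130 mm wide (y). Fixed; floor 4 mm thick, walls and ribs 5 mm thick and 8 mm above it. Bays in a row along x, 120 mm in y, centred on y = 0: large wheel bay 110 mm in x, centre x = +34.5 mm; one narrow bay 64 mm in x, centre x = -57.5 mm. Origin: middle of the tray's underside; z up; x towards the wheel bay.
- tape_roll: Bystander: roll of black hockey tape lying flat, 72 mm across, 38 mm hole, 25 mm high. Origin: centre of the underside. To be left where it is.
- rivet_jar: Bystander: clear jar with a blue cap, 52 mm across, 55 mm high, standing. Origin: centre of the underside. To be left where it is.
Not all that is in view belongs to the job. Of the things that look like the blue_wheel, take the one that is nearest to the robot's base at the start. Several things have the shape of the pink_wheel; the one meant has the colours described above.

How it is judged (in metres and radians):
At the end, for the whole second after the job is handed in: Pink wheel (hub up) in the large bay, honing stone and dresser lengthwise in the narrow bays of the yellow tray; blue wheel in the large, stick in the narrow bay of the red tray: anywhere between the walls, underside within 3 mm of the floor, tilt under 0.08 rad, bars within 0.45 rad of it, at rest (x of pink_wheel in the frame of yellow_tray between 0.057 and 0.081 m and y of pink_wheel in the frame of yellow_tray between -0.017 and 0.017 m and z of pink_wheel in the frame of yellow_tray between 0.001 and 0.007 m and angle between each of pink_wheel, blue_wheel, dressing_stick's own z axis and vertical below 0.08 rad and x of blue_wheel in the frame of red_tray between 0.0225 and 0.0465 m and y of blue_wheel in the frame of red_tray between -0.017 and 0.017 m and z of blue_wheel in the frame of red_tray between 0.001 and 0.007 m and x of dressing_stick in the frame of red_tray between -0.0775 and -0.0375 m and y of dressing_stick in the frame of red_tray between -0.014 and 0.014 m and z of dressing_stick in the frame of red_tray between 0.001 and 0.007 m and angle between the x axis of dressing_stick and the y axis of red_tray, either way round below 0.45 rad and (((x of honing_stone in the frame of yellow_tray between -0.041 and -0.005 m and y of honing_stone in the frame of yellow_tray between -0.018 and 0.018 m and z of honing_stone in the frame of yellow_tray between 0.001 and 0.007 m and angle between honing_stone's own z axis and vertical below 0.08 rad and angle between the x axis of honing_stone and the y axis of yellow_tray, either way round below 0.45 rad) and (x of diamond_dresser in the frame of yellow_tray between -0.113 and -0.071 m and y of diamond_dresser in the frame of yellow_tray between -0.027 and 0.027 m and z of diamond_dresser in the frame of yellow_tray between 0.001 and 0.007 m and angle between diamond_dresser's own z axis and vertical below 0.08 rad and angle between the x axis of diamond_dresser and the y axis of yellow_tray, either way round below 0.45 rad)) or ((x of honing_stone in the frame of yellow_tray between -0.11 and -0.074 m and y of honing_stone in the frame of yellow_tray between -0.018 and 0.018 m and z of honing_stone in the frame of yellow_tray between 0.001 and 0.007 m and angle between honing_stone's own z axis and vertical below 0.08 rad and angle between the x axis of honing_stone and the y axis of yellow_tray, either way round below 0.45 rad) and (x of diamond_dresser in the frame of yellow_tray between -0.044 and -0.002 m and y of diamond_dresser in the frame of yellow_tray between -0.027 and 0.027 m and z of diamond_dresser in the frame of yellow_tray between 0.001 and 0.007 m and angle between diamond_dresser's own z axis and vertical below 0.08 rad and angle between the x axis of diamond_dresser and the y axis of yellow_tray, either way round below 0.45 rad))) and linear speed of each of pink_wheel, blue_wheel, dressing_stick, honing_stone, diamond_dresser below 0.02 m/s); the robot touches nothing.
It fails at once if the pink wheel is dropped (falls faster than 0.7 m/s out of the fingers: about 25 mm) (linear speed of pink_wheel above 0.7 m/s and contact force between the fingers and pink_wheel below 0.05 N).
It fails at once if the blue wheel is dropped (falls faster than 0.7 m/s out of the fingers: about 25 mm) (linear speed of blue_wheel above 0.7 m/s and contact force between the fingers and blue_wheel below 0.05 N).
It fails at once if the cream wheel is moved more than 25 mm (distance of cream_wheel from where it was at the start of the episode above 0.025 m).
It fails at once if the tape roll is moved more than 25 mm (distance of tape_roll from where it was at the start of the episode above 0.025 m).
It fails at once if the rivet jar is moved more than 25 mm (distance of rivet_jar from where it was at the start of the episode above 0.025 m).
It also fails if it takes over 109 s, if anything falls off the work surface, if the arm or the gripper's body presses on something with over 40 N, if the wrist force passes 120 N, or if a joint passes its speed limit or range.

### The arm

A 7-joint arm with a two-finger parallel gripper is mounted at the origin on the work surface. World frame = base frame: x ahead of the robot, y to its left, z up, the work surface at z = 0. Lengths are in mm, angles in rad, forces in N, time in s.
With the tool pointing down it reaches from about 350 to 900 mm from the base axis. Payload 8.1 kg.
Tool frame: the origin (TCP) lies on the centre line of the jaws, within the pads' length; the fingertips stand 11 mm ahead of it and the grasp point (between the pads) lies 8 mm behind it; z points along the fingers, y is the line along which they close (so a half turn about z gives the same grasp; the last joint's range is limited). The gripper opens to 92 mm and grips with 3 to 60 N. Pads are 19 mm wide; open, the fingers measure 130 mm over their backs; the gripper's body (75 mm by 190 mm) begins 47 mm behind the grasp point.
Start: joints at [-1.414, 0.434, 0.025, 1.573, -0.012, 1.134, -0.075], TCP at [160.581, 604.032, 237.742] pointing down, gripper open.
Joint ranges: [-2.62, 2.62], [-0.44, 2.09], [-1.27, 1.32], [0.08, 2.57], [-1.32, 4.46], [0.12, 2], [-2.74, 2.74]. Speed limits (rad/s): [2.22, 2.22, 3.01, 3.01, 3.14, 3.14, 3.14].

### API

Orientations are given as a unit quaternion [x, y, z, w].
In Python, from cell import observe, capture, get_calibration, job_done gives the robot as it stands.
- The arm moves only by the shell command python3 -m handwheel 'ROWS' [FORCE]. ROWS is JSON, one flat list of numbers, 7 for each row, row after row: the gripper's target within -1 to 1 (fully open at 1, half-way at 0, shut at -1), then the shift along the world's x, y, z scaled (see below), then the turn, a rotation vector about the world's x, y, z scaled (see below). In form: [claw, dx, dy, dz, ax, ay, az, claw, dx, dy, dz, ax, ay, az, ...]. A call has exactly 8 rows; each row shifts and turns the commanded pose from where the row before left it; what a row does not reach is not made up. The controller multiplies each number of a shift by 0.3 m and each number of a turn by 90 degrees. A row lasts 1/12 s, in which the tool goes at most 41.7 mm and 7.16 degrees, less where a joint would pass 70% of its speed; a pose out of reach is approached as far as the arm can. A call with a number of a shift or a turn outside -1 to 1 is refused whole. A call with a gripper value outside its range is refused whole. The fingers move at their own pace and stop on an object; FORCE is the grip in N (left out, the last holds). Time passes only in rows, so rows that do not move let the fingers close, or fill a call up. It gives the time, the measured TCP pose, the force, the opening and the grip force at its end, in the units of the state.
- observe(): the state, without advancing time (a new reading comes with each control period).
- capture(name): name is "scene" or "top" or "wrist"; returns the picture (384x512x3 uint8, blue, green, red); there is no depth.
- get_calibration(name): a dict with "mtx" (3x3 intrinsics, pixels), "rvec" (rotation vector, rad) and "tvec" (3), from world to camera coordinates, as OpenCV has them. Camera axes: x right, y down, z forward; pixel columns grow to the right and rows downward; lengths in mm; the calibration is good to about 2 mm. A picture is of the moment at which its call begins: read the wrist's pose just before it. get_calibration takes no time and is no camera call; for the wrist camera it gives the pose at the moment of the call.
- job_done(): hands the job in; it is judged then, once.
The state is a dict: "t": time; "q": joint angles; "qvel": joint speeds; "effort": joint torques, N m; "tool_pos": TCP position; "ee_rot": TCP orientation; "contact_force": force on the tool from outside, world axes, zero at the start; "torque": the same for the moment, N m; "grip_width": finger opening in mm; "grasp_force": force on a finger pad.
Only numpy, scipy, OpenCV 4.12 (cv2) and the standard library are available. Lean on these libraries where they do the work, as an engineer would, in place of code of your own. Each camera call takes 0.05 s, during which the arm holds its last target. There are 200 camera calls.

## Working session

There is one attempt and no reset: what is moved stays moved. The work goes in short steps, Python scripts to look and compute and a shell command to move; the robot and the scene stay as the last step left them, time stands still between calls to the robot, and variables do not carry over. Pictures are saved under pics/ and viewed, at most 14 in all, crops included, and the job is handed in when it is done.

```bash
mkdir -p pics
cat > h.py <<'E'
import cv2,numpy as np
from cell import *
def snap(cam,name):
    im=capture(cam); cv2.imwrite('pics/'+name+'.png',im); return im
def px(cam,u,v,z,cal=None):
    c=cal or get_calibration(cam); K=np.array(c['mtx'],float); R,_=cv2.Rodrigues(np.array(c['rvec'],float)); t=np.array(c['tvec'],float).ravel()
    p=cv2.undistortPoints(np.array([[[u,v]]],float),K,None).ravel()
    d=R.T@np.array([p[0],p[1],1]); o=-R.T@t
    return (o+d*(z-o[2])/d[2]).round(1)
E
python3 - <<'E'
from h import *
a=snap('scene','s0');b=snap('top','t0')
cv2.imwrite('pics/t0b.png',cv2.resize(b,(800,600),interpolation=cv2.INTER_CUBIC))
cv2.imwrite('pics/s0b.png',cv2.resize(a,(800,600),interpolation=cv2.INTER_CUBIC))
print(observe()); 
for n in('scene','top','wrist'):print(n,get_calibration(n))
E
```

```text
{'t': 0.1, 'q': array([-1.41359277,  0.43514976,  0.02499707,  1.57399892, -0.01159925,
        1.13400976, -0.07509621]), 'qvel': array([-6.36679384e-04, -2.01717063e-03,  9.93265541e-06, -1.49730363e-03,
       -2.58327608e-04,  6.98608679e-04,  7.76917461e-04]), 'effort': array([ 3.79429024e-03, -6.69128036e+01,  9.88271087e-01, -3.15144145e+01,
       -6.05973601e-02,  3.74936115e-02,  6.79178083e-05]), 'tool_pos': array([160.50608884, 603.57988828, 237.02870073]), 'ee_rot': array([ 1.29579614e-01,  9.91568767e-01, -7.10018289e-04, -2.23206774e-05]), 'contact_force': array([ 0.25465527,  0.47016842, -0.28107776]), 'torque': array([-0.01509978, -0.00285751,  0.00066007]), 'grasp_force': 0.0, 'grip_width': 92.09950253634547}
scene {'mtx': array([[464.82484794,   0.        , 242.67173375],
       [  0.        , 464.82484794, 189.10625561],
       [  0.        ,   0.        ,   1.        ]]), 'rvec': array([ 0.77500088,  2.53709464, -1.1374694 ]), 'tvec': array([ 420.57657256, -175.71937947, 1589.82559116])}
top {'mtx': array([[494.71480939,   0.        , 266.59781557],
       [  0.        , 494.71480939, 184.58615858],
       [  0.        ,   0.        ,   1.        ]]), 'rvec': array([ 2.14824369, -2.20744778,  0.09945654]), 'tvec': array([   8.22459154,  538.4653722 , 1356.89349443])}
wrist {'mtx': array([[322.29723679,   0.        , 257.7032306 ],
       [  0.        , 322.29723679, 190.83355487],
       [  0.        ,   0.        ,   1.        ]]), 'rvec': array([-2.32169608, -1.78499151, -0.22814893]), 'tvec': array([-623.90643845,  -31.08563072,  390.1260501 ])}
```

View pics/t0b.png

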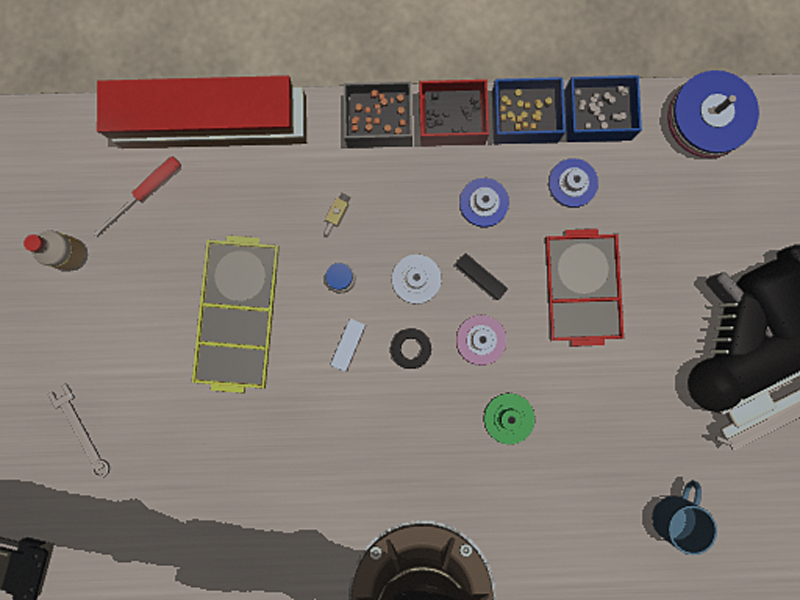

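View pics/s0b.png

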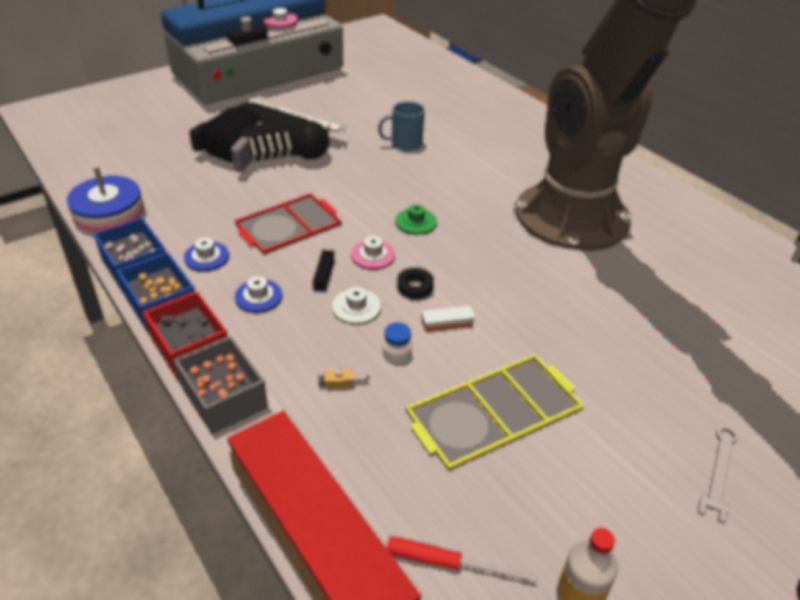

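Run:
```python
from h import *
b=cv2.imread('pics/t0.png')
cv2.imwrite('pics/c1.png',cv2.resize(b[140:260,115:275],(800,600),interpolation=cv2.INTER_CUBIC))
cv2.imwrite('pics/c2.png',cv2.resize(b[105:240,245:425],(800,600),interpolation=cv2.INTER_CUBIC))
```

```text
(no output)
```

View pics/c1.png

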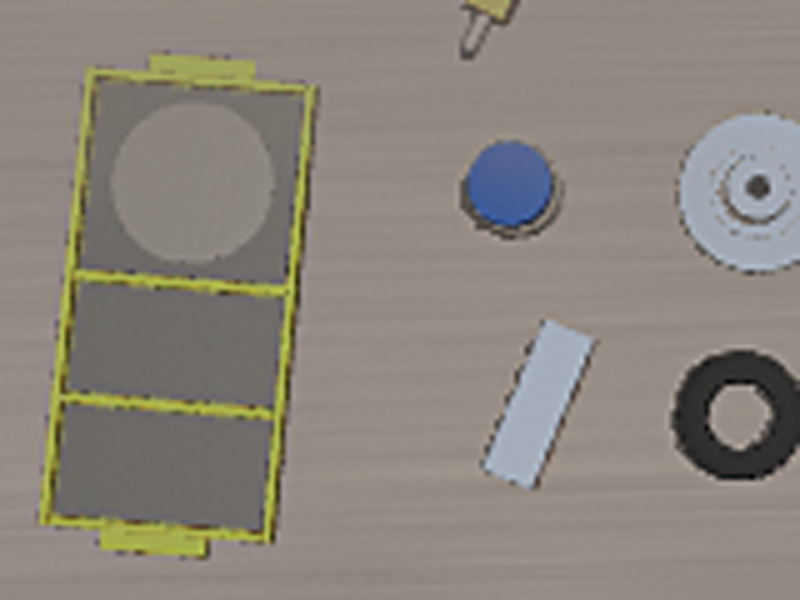

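View pics/c2.png

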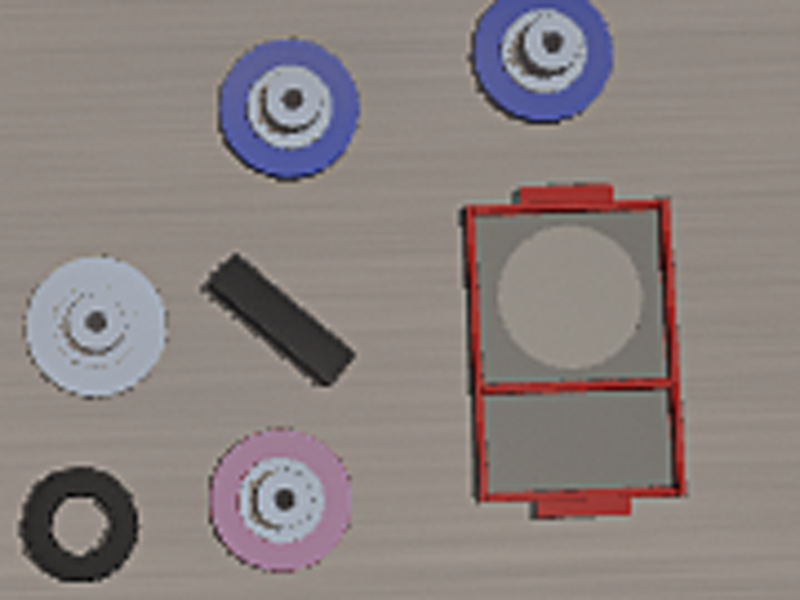

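```bash
cat > m.py <<'E'
from h import *
C=get_calibration('top')
f1=lambda x,y,z:px('top',115+(x+.5)/5-.5,140+(y+.5)/5-.5,z,C)[:2]
s=800/180
f2=lambda x,y,z:px('top',245+(x+.5)/s-.5,105+(y+.5)/s-.5,z,C)[:2]
def rep(n,P):
    P=np.array(P);r=cv2.minAreaRect(P.astype(np.float32)); print(n,P.mean(0).round(1),r[1],'\n',P.tolist())
    d=[np.linalg.norm(P[(i+1)%4]-P[i]) for i in range(4)]; i=int(np.argmax(d)); e=P[(i+1)%4]-P[i]+P[(i+3)%4]*0; e2=P[(i+2)%4]-P[(i+3)%4]; e=e-e2
    print('  long axis deg',np.degrees(np.arctan2(e[1],e[0])).round(1))
rep('yel',[f1(x,y,12) for x,y in[(88,69),(318,87),(273,543),(40,523)]])
rep('red',[f2(x,y,12) for x,y in[(464,207),(669,198),(686,494),(479,500)]])
rep('hone',[f1(x,y,24) for x,y in[(547,318),(598,342),(535,489),(483,466)]])
rep('stick',[f2(x,y,26) for x,y in[(237,255),(355,354),(329,386),(204,289)]])
print('ydiscs',f1(193,182,4),'rdisc',f2(570,297,4))
print('pink',f2(285,498,38),f2(281,500,10));print('blue',f2(293,99,38),f2(289,109,10));print('blue2',f2(552,41,38),f2(543,53,10))
print('cream',f2(96,322,38),'tape',f2(79,524,25),'jar',f1(510,184,55))
b=cv2.imread('pics/t0.png')[115:160,195:240]; cv2.imwrite('pics/c3.png',cv2.resize(b,(540,540),interpolation=cv2.INTER_CUBIC))
E
python3 m.py
```

```text
yel [504. 320.] (130.61932373046875, 256.8308410644531) 
 [[638.3, 371.1], [624.6, 241.2], [369.3, 269.2], [383.9, 398.7]]
  long axis deg 156.0
red [ 535.5 -308.6] (188.50448608398438, 130.9127197265625) 
 [[628.1, -242.4], [630.4, -373.3], [441.9, -374.6], [441.6, -244.0]]
  long axis deg 171.5
hone [442.4 117.8] (31.491252899169922, 89.29191589355469) 
 [[489.7, 113.4], [475.6, 85.3], [395.4, 121.9], [408.8, 150.4]]
  long axis deg -29.7
stick [ 556.9 -122.1] (99.1253662109375, 29.951444625854492) 
 [[599.4, -95.8], [534.8, -167.7], [515.2, -150.7], [578.4, -74.3]]
  long axis deg 107.3
ydiscs [573.3 314. ] rdisc [ 569.5 -309.1]
pink [ 445.7 -119.6] [ 445.1 -119.5]
blue [ 695.5 -133.3] [ 694.8 -133.3]
blue2 [ 728.1 -297.7] [ 726.9 -297.7]
cream [558.1  -5.9] tape [433.3   8.1] jar [561.9 129.6]
```

```bash
sleep 1; ls pics/c3.png
```

```text
pics/c3.png
```

View pics/c3.png

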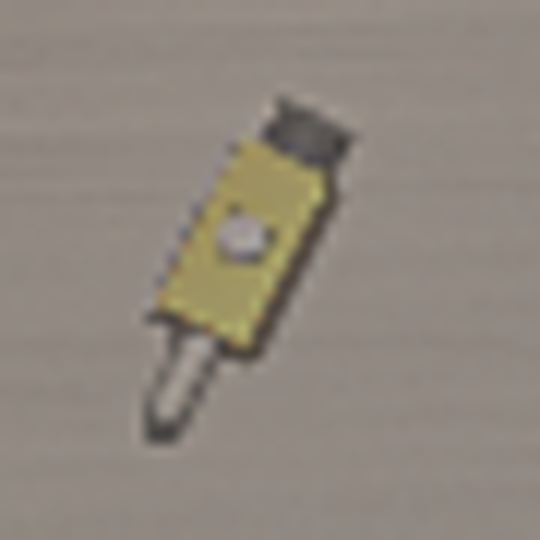

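The top view shows both trays, the wheels, the bars and the bystanders. In the c3 crop the brass block is centred near (245,247), its knob is at the upper right and its quill tip is at (162,435), so its long axis is about -26°. The poses come out as:

| Item | Position (mm) | Long axis |
|---|---|---|
| Honing stone | (442,118) | -24.6° |
| Stick | (557,-122) | 49° |
| Pink wheel | (446,-120) | n/a |
| Blue wheel (nearest) | (695,-133) | n/a |
| Yellow tray | (504,320) | -6.2° |
| Red tray | (535.5,-308.6) | +0.5° |

I'll start with the honing stone.

```bash
python3 -m handwheel '[0.3,0.059,-0.101,0,0,0,-0.007,0.3,0.059,-0.101,0,0,0,-0.007,0.3,0.059,-0.101,0,0,0,-0.007,0.3,0.059,-0.101,0,0,0,-0.007,0.3,0.059,-0.101,0,0,0,-0.007,0.3,0.059,-0.101,0,0,0,-0.007,0.3,0.059,-0.101,0,0,0,-0.007,0.3,0.059,-0.101,0,0,0,-0.007]' 30
python3 -m handwheel '[0.3,0.059,-0.101,0,0,0,-0.007,0.3,0.059,-0.101,0,0,0,-0.007,0.3,0.059,-0.101,0,0,0,-0.007,0.3,0.059,-0.101,0,0,0,-0.007,0.3,0.059,-0.101,0,0,0,-0.007,0.3,0.059,-0.101,0,0,0,-0.007,0.3,0.059,-0.101,0,0,0,-0.007,0.3,0.059,-0.101,0,0,0,-0.007]' 30
cat >> h.py <<'E'
def st():
    o=observe(); x,y,z,w=o['ee_rot']; from scipy.spatial.transform import Rotation as R
    M=R.from_quat(o['ee_rot']).as_matrix(); Y=M[:,1]
    print('t',round(o['t'],2),'tcp',o['tool_pos'].round(1),'yaw',np.degrees(np.arctan2(Y[1],Y[0])).round(1),'zdir',M[:,2].round(3),'F',o['contact_force'].round(1),'w',round(o['grip_width'],1),'gf',round(float(o['grasp_force']),1),'q7',o['q'][6].round(2))
    return o
def go(x,y,z,yaw):
    "remaining shift (units of 0.3 m) and turn (units of 90 deg) to a pose"
    o=st(); from scipy.spatial.transform import Rotation as R
    Y=R.from_quat(o['ee_rot']).as_matrix()[:,1]; d=(yaw-np.degrees(np.arctan2(Y[1],Y[0]))+180)%360-180
    print('shift',((np.array([x,y,z])-o['tool_pos'])/300).round(4),'turn',round(d/90,4))
E
python3 - <<'E'
from h import *
go(442.4,117.8,22,65.4)
C=get_calibration('top')
for z in(24,30):print(px('top',195+245.5/12-.5,115+247.5/12-.5,z,C),px('top',195+243.5/12-.5,115+237.5/12-.5,z,C))
im=snap('wrist','w1')
E
```

```text
t: 0.77
tool_pos: [302.6, 359.8, 237.6]
ee_rot: [0.173, 0.985, -0.0, -0.0]
contact_force: [1.2, -0.3, 0.4]
grip_width: 60.2
grasp_force: 0.0
t: 1.43
tool_pos: [444.1, 117.5, 237.7]
ee_rot: [0.216, 0.976, 0.0, -0.0]
contact_force: [1.0, 0.9, -0.2]
grip_width: 59.6
grasp_force: 0.0
t 1.43 tcp [444.1 117.5 237.7] yaw 65.0 zdir [-0.  0. -1.] F [ 1.   0.9 -0.2] w 59.6 gf 0.0 q7 0.84
shift [-0.0057  0.0009 -0.7189] turn 0.0043
[682.1 135.   24. ] [684.5 135.5  24. ]
[680.9 134.5  30. ] [683.3 134.9  30. ]
```

View pics/w1.png

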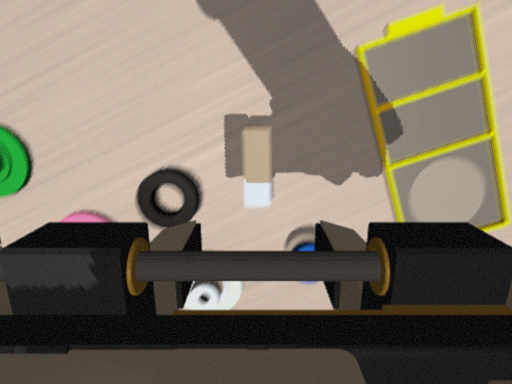

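The stone at (257,166) sits square and centred between the jaws. I'll descend, grip and lift.

```bash
python3 -m handwheel '[0.3,-0.003,0,-0.1,0,0,0.004,0.3,-0.003,0.001,-0.1,0,0,0,0.3,0,0,-0.1,0,0,0,0.3,0,0,-0.1,0,0,0,0.3,0,0,-0.1,0,0,0,0.3,0,0,-0.1,0,0,0,0.3,0,0,-0.08,0,0,0,0.3,0,0,-0.039,0,0,0]' 30
python3 -m handwheel '[-1,0,0,0,0,0,0,-1,0,0,0,0,0,0,-1,0,0,0,0,0,0,-1,0,0,0,0,0,0,-1,0,0,0,0,0,0,-1,0,0,0,0,0,0,-1,0,0,0,0,0,0,-1,0,0,0,0,0,0]' 30
python3 -m handwheel '[-1,0,0,0.03,0,0,0,-1,0,0,0.06,0,0,0,-1,0,0,0.08,0,0,0,-1,0,0,0.08,0,0,0,-1,0,0,0.05,0,0,0,-1,0,0,0,0,0,0,-1,0,0,0,0,0,0,-1,0,0,0,0,0,0]' 30
python3 -c "
from h import *
go(481.1,322.5,26.5,-6.2)"
```

```text
t: 2.15
tool_pos: [440.2, 119.2, 19.3]
ee_rot: [0.213, 0.977, -0.001, -0.002]
contact_force: [0.2, 0.4, 1.0]
grip_width: 60.0
grasp_force: 0.0
t: 2.82
tool_pos: [442.6, 119.9, 23.0]
ee_rot: [0.213, 0.977, 0.001, 0.001]
contact_force: [-0.9, 0.7, 8.0]
grip_width: 29.4
grasp_force: 30.0
t: 3.48
tool_pos: [441.5, 119.5, 111.8]
ee_rot: [0.213, 0.977, -0.0, -0.0]
contact_force: [0.1, 0.2, -1.7]
grip_width: 29.7
grasp_force: 30.0
t 3.48 tcp [441.5 119.5 111.8] yaw 65.4 zdir [-0.  0. -1.] F [ 0.1  0.2 -1.7] w 29.7 gf 30.0 q7 0.94
shift [ 0.1321  0.6766 -0.2842] turn -0.7956
```

```bash
python3 -m handwheel '[-1,0.01,0.05,0,0,0,-0.06,-1,0.01,0.05,0,0,0,-0.06,-1,0.01,0.05,0,0,0,-0.06,-1,0.01,0.05,0,0,0,-0.06,-1,0.01,0.05,0,0,0,-0.06,-1,0.01,0.05,0,0,0,-0.06,-1,0.01,0.05,0,0,0,-0.06,-1,0.01,0.05,0,0,0,-0.06]' 30
python3 -m handwheel '[-1,0.01,0.05,0,0,0,-0.06,-1,0.01,0.05,0,0,0,-0.06,-1,0.01,0.05,0,0,0,-0.06,-1,0.01,0.05,0,0,0,-0.06,-1,0.01,0.05,0,0,0,-0.06,-1,0.002,0.027,0,0,0,-0.016,-1,0,0,-0.02,0,0,0,-1,0,0,0,0,0,0]' 30
python3 -c "
from h import *
go(481.1,322.5,26.5,-6.2)"
```

```text
t: 4.15
tool_pos: [465.3, 239.8, 110.7]
ee_rot: [0.56, 0.829, -0.001, -0.0]
contact_force: [0.5, 0.5, -1.1]
grip_width: 29.9
grasp_force: 30.0
t: 4.82
tool_pos: [480.3, 322.0, 103.8]
ee_rot: [0.744, 0.668, -0.002, 0.0]
contact_force: [0.7, -0.5, -1.1]
grip_width: 29.8
grasp_force: 30.0
t 4.82 tcp [480.3 322.  103.8] yaw -6.1 zdir [-0.002 -0.003 -1.   ] F [ 0.7 -0.5 -1.1] w 29.8 gf 30.0 q7 -0.38
shift [ 0.0026  0.0017 -0.2575] turn -0.0009
```

```bash
python3 -m handwheel '[-1,0,0,-0.05,0,0,0,-1,0,0,-0.06,0,0,0,-1,0,0,-0.05,0,0,0,-1,0,0,-0.04,0,0,0,-1,0,0,-0.03,0,0,0,-1,0,0,-0.018,0,0,0,-1,0,0,-0.007,0,0,0,-1,0,0,0,0,0,0]' 30
python3 -m handwheel '[-1,0,0,-0.002,0,0,0,-1,0,0,0,0,0,0,-1,0,0,0,0,0,0,-0.1,0,0,0,0,0,0,-0.1,0,0,0,0,0,0,-0.1,0,0,0,0,0,0,-0.1,0,0,0,0,0,0,-0.1,0,0,0,0,0,0]' 30
python3 -m handwheel '[-0.1,0,0,0.03,0,0,0,-0.1,0,0,0.06,0,0,0,-0.1,0,0,0.09,0,0,0,-0.1,0,0,0.09,0,0,0,0.3,0,0,0.09,0,0,0,0.3,0,0,0.05,0,0,0,0.3,0,0,0,0,0,0,0.3,0,0,0,0,0,0]' 30
python3 -c "
from h import *
snap('wrist','w2')
go(682.5,135,22,63.7)"
```

```text
t: 5.48
tool_pos: [481.6, 322.3, 29.4]
ee_rot: [0.745, 0.667, -0.0, 0.0]
contact_force: [0.9, 0.6, -1.4]
grip_width: 29.5
grasp_force: 30.0
t: 6.15
tool_pos: [481.7, 322.7, 29.1]
ee_rot: [0.745, 0.668, 0.0, 0.0]
contact_force: [0.9, -0.8, -0.2]
grip_width: 41.3
grasp_force: 0.0
t: 6.82
tool_pos: [481.9, 323.0, 153.2]
ee_rot: [0.745, 0.668, 0.001, -0.0]
contact_force: [-0.8, 0.9, -0.2]
grip_width: 58.8
grasp_force: 0.0
t 6.87 tcp [481.3 322.7 152.1] yaw -6.2 zdir [ 0.  0. -1.] F [-0.2 -0.3 -1.7] w 59.2 gf 0.0 q7 -0.42
shift [ 0.6705 -0.6256 -0.4337] turn 0.7771
```

View pics/w2.png

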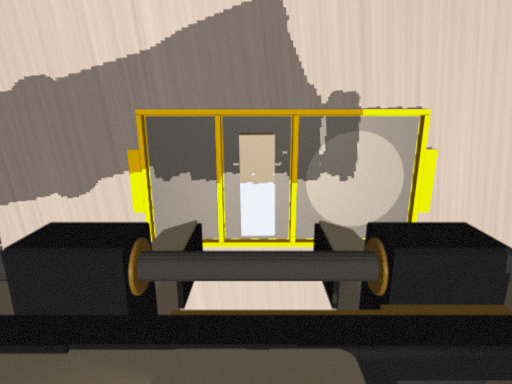

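The stone lies at (257,185), mid-bay and lengthwise. The dresser is next.

```bash
python3 -m handwheel '[0.3,0.05,-0.047,0.01,0,0,0.057,0.3,0.05,-0.047,0.01,0,0,0.057,0.3,0.05,-0.047,0.01,0,0,0.057,0.3,0.05,-0.047,0.01,0,0,0.057,0.3,0.05,-0.047,0.01,0,0,0.057,0.3,0.05,-0.047,0.01,0,0,0.057,0.3,0.05,-0.047,0.01,0,0,0.057,0.3,0.05,-0.047,0.01,0,0,0.057]' 30
python3 -m handwheel '[0.3,0.05,-0.047,0,0,0,0.057,0.3,0.05,-0.047,0,0,0,0.057,0.3,0.05,-0.047,0,0,0,0.057,0.3,0.05,-0.047,0,0,0,0.057,0.3,0.05,-0.047,0,0,0,0.057,0.3,0.02,-0.015,0,0,0,0.036,0.3,0,0,0,0,0,0,0.3,0,0,0,0,0,0]' 30
python3 -c "
from h import *
snap('wrist','w3')
go(682.5,135,22,63.7)"
```

```text
t: 7.53
tool_pos: [601.4, 208.8, 174.6]
ee_rot: [0.461, 0.887, -0.001, -0.001]
contact_force: [0.6, 1.1, -0.0]
grip_width: 59.8
grasp_force: 0.0
t: 8.2
tool_pos: [681.9, 134.5, 174.5]
ee_rot: [0.229, 0.973, -0.0, -0.001]
contact_force: [0.5, -0.3, 0.2]
grip_width: 59.9
grasp_force: 0.0
t 8.25 tcp [681.6 135.5 174.7] yaw 63.6 zdir [-0.002  0.    -1.   ] F [ 0.4  0.7 -0. ] w 59.8 gf 0.0 q7 1.02
shift [ 0.0031 -0.0016 -0.5091] turn 0.0015
```

View pics/w3.png

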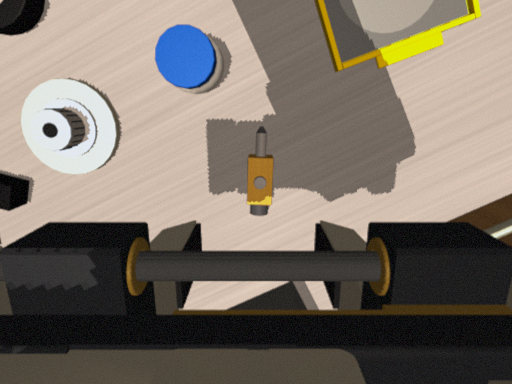

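The dresser at (260,179) is square to and centred in the jaws.

```bash
python3 -m handwheel '[0.3,0.003,-0.001,-0.08,0,0,0.001,0.3,0,0,-0.1,0,0,0,0.3,0,0,-0.1,0,0,0,0.3,0,0,-0.1,0,0,0,0.3,0,0,-0.07,0,0,0,0.3,0,0,-0.04,0,0,0,0.3,0,0,-0.018,0,0,0,0.3,0,0,0,0,0,0]' 30
python3 -m handwheel '[-1,0,0,0,0,0,0,-1,0,0,0,0,0,0,-1,0,0,0,0,0,0,-1,0,0,0,0,0,0,-1,0,0,0,0,0,0,-1,0,0,0,0,0,0,-1,0,0,0,0,0,0,-1,0,0,0,0,0,0]' 40
python3 -m handwheel '[-1,0,0,0.03,0,0,0,-1,0,0,0.06,0,0,0,-1,0,0,0.09,0,0,0,-1,0,0,0.09,0,0,0,-1,0,0,0.05,0,0,0,-1,0,0,0.01,0,0,0,-1,0,0,0,0,0,0,-1,0,0,0,0,0,0]' 40
python3 -c "
from h import *
go(412,325,26.5,-6.2)"
```

```text
t: 8.92
tool_pos: [682.6, 135.3, 22.7]
ee_rot: [0.227, 0.974, -0.0, -0.001]
contact_force: [-0.3, -0.7, 0.0]
grip_width: 59.9
grasp_force: 0.0
t: 9.58
tool_pos: [683.8, 134.7, 24.1]
ee_rot: [0.227, 0.974, 0.0, 0.0]
contact_force: [-0.6, 0.4, 4.2]
grip_width: 23.3
grasp_force: 39.8
t: 10.25
tool_pos: [682.6, 134.5, 121.4]
ee_rot: [0.227, 0.974, -0.0, -0.001]
contact_force: [-0.0, -1.3, -2.9]
grip_width: 23.5
grasp_force: 39.8
t 10.25 tcp [682.6 134.5 121.4] yaw 63.8 zdir [-0.002 -0.    -1.   ] F [-0.  -1.3 -2.9] w 23.5 gf 39.8 q7 1.04
shift [-0.9021  0.635  -0.3164] turn -0.7775
```

```bash
python3 -m handwheel '[-1,-0.066,0.047,0,0,0,-0.057,-1,-0.066,0.047,0,0,0,-0.057,-1,-0.066,0.047,0,0,0,-0.057,-1,-0.066,0.047,0,0,0,-0.057,-1,-0.066,0.047,0,0,0,-0.057,-1,-0.066,0.047,0,0,0,-0.057,-1,-0.066,0.047,0,0,0,-0.057,-1,-0.066,0.047,0,0,0,-0.057]' 40
python3 -m handwheel '[-1,-0.066,0.047,0,0,0,-0.057,-1,-0.066,0.047,0,0,0,-0.057,-1,-0.066,0.047,0,0,0,-0.057,-1,-0.066,0.047,0,0,0,-0.057,-1,-0.066,0.047,0,0,0,-0.057,-1,-0.044,0.024,0,0,0,-0.0365,-1,0,0,0,0,0,0,-1,0,0,0,0,0,0]' 40
python3 -c "
from h import *
go(412,325,26.5,-6.2)"
```

```text
t: 10.92
tool_pos: [522.9, 247.3, 120.8]
ee_rot: [0.556, 0.831, -0.001, -0.001]
contact_force: [-0.2, 0.5, -2.6]
grip_width: 23.6
grasp_force: 39.8
t: 11.58
tool_pos: [411.4, 325.1, 121.3]
ee_rot: [0.743, 0.669, -0.001, 0.0]
contact_force: [-0.1, -0.0, -2.1]
grip_width: 23.6
grasp_force: 39.8
t 11.58 tcp [411.4 325.1 121.3] yaw -6.0 zdir [-0.001 -0.002 -1.   ] F [-0.1 -0.  -2.1] w 23.6 gf 39.8 q7 -0.46
shift [ 2.000e-03 -3.000e-04 -3.161e-01] turn -0.0018
```

```bash
python3 -m handwheel '[-1,0.002,0,-0.06,0,0,0,-1,0,0,-0.08,0,0,0,-1,0,0,-0.07,0,0,0,-1,0,0,-0.05,0,0,0,-1,0,0,-0.03,0,0,0,-1,0,0,-0.015,0,0,0,-1,0,0,-0.007,0,0,0,-1,0,0,0,0,0,0]' 40
python3 -m handwheel '[-1,0,0,-0.002,0,0,0,-1,0,0,0,0,0,0,-1,0,0,0,0,0,0,-0.2,0,0,0,0,0,0,-0.2,0,0,0,0,0,0,-0.2,0,0,0,0,0,0,-0.2,0,0,0,0,0,0,-0.2,0,0,0,0,0,0]' 30
python3 -m handwheel '[-0.2,0,0,0.03,0,0,0,-0.2,0,0,0.06,0,0,0,-0.2,0,0,0.09,0,0,0,-0.2,0,0,0.09,0,0,0,0.4,0,0,0.09,0,0,0,0.4,0,0,0.05,0,0,0,0.4,0,0,0,0,0,0,0.4,0,0,0,0,0,0]' 30
python3 -c "
from h import *
go(445.7,-119.6,27,-15)"
```

```text
t: 12.25
tool_pos: [414.0, 324.7, 29.0]
ee_rot: [0.745, 0.668, 0.0, 0.0]
contact_force: [0.4, -0.1, -2.4]
grip_width: 23.9
grasp_force: 39.8
t: 12.92
tool_pos: [413.6, 325.1, 28.5]
ee_rot: [0.744, 0.668, 0.0, 0.0]
contact_force: [-0.1, -0.7, 0.1]
grip_width: 36.5
grasp_force: 0.0
t: 13.58
tool_pos: [413.7, 325.5, 152.3]
ee_rot: [0.744, 0.668, 0.001, -0.0]
contact_force: [-0.4, 0.0, -0.3]
grip_width: 59.1
grasp_force: 0.0
t 13.58 tcp [413.7 325.5 152.3] yaw -6.2 zdir [ 0.001  0.002 -1.   ] F [-0.4  0.  -0.3] w 59.1 gf 0.0 q7 -0.49
shift [ 0.1066 -1.4835 -0.4178] turn -0.0979
```

```bash
python3 -m handwheel '[0.4,0.007,-0.093,0,0,0,0,0.4,0.007,-0.093,0,0,0,0,0.4,0.007,-0.093,0,0,0,0,0.4,0.007,-0.093,0,0,0,0,0.4,0.007,-0.093,0,0,0,0,0.4,0.007,-0.093,0,0,0,0,0.4,0.007,-0.093,0,0,0,0,0.4,0.007,-0.093,0,0,0,0]' 30
python3 -m handwheel '[0.4,0.007,-0.093,0,0,0,0,0.4,0.007,-0.093,0,0,0,0,0.4,0.007,-0.093,0,0,0,0,0.4,0.007,-0.093,0,0,0,0,0.4,0.007,-0.093,0,0,0,0,0.4,0.007,-0.093,0,0,0,0,0.4,0.007,-0.093,0,0,0,0,0.4,0.003,-0.089,0,0,0,0]' 30
python3 -c "
from h import *
snap('wrist','w4')
go(445.7,-119.6,27,-6)"
```

```text
t: 14.25
tool_pos: [429.3, 100.3, 150.5]
ee_rot: [0.744, 0.668, -0.001, -0.0]
contact_force: [1.3, -0.7, -0.2]
grip_width: 64.4
grasp_force: 0.0
t: 14.92
tool_pos: [445.1, -121.5, 150.5]
ee_rot: [0.744, 0.668, -0.001, -0.001]
contact_force: [-0.5, 0.1, -0.6]
grip_width: 63.9
grasp_force: 0.0
t 14.97 tcp [ 445.1 -127.   151.2] yaw -6.5 zdir [ 0.    -0.003 -1.   ] F [ 0.6 -5.1  0.4] w 64.3 gf 0.0 q7 0.43
shift [ 0.0021  0.0247 -0.4139] turn 0.0057
```

View pics/w4.png

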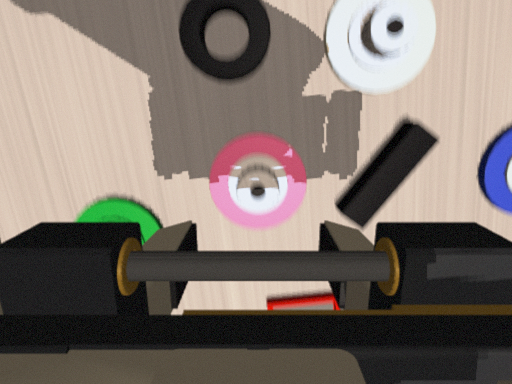

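The pink wheel is centred at (258,180), and the -127 reading was only stopping overshoot. I'll let it settle, descend and grip.

```bash
python3 -m handwheel '[0.4,0.001,0,0,0,0,0,0.4,0,0,-0.04,0,0,0,0.4,0,0,-0.08,0,0,0,0.4,0,0,-0.09,0,0,0,0.4,0,0,-0.08,0,0,0,0.4,0,0,-0.05,0,0,0,0.4,0,0,-0.03,0,0,0,0.4,0,0,0,0,0,0]' 30
python3 -c "
from h import *
go(445.7,-119.6,27,-6)"
```

```text
t: 15.63
tool_pos: [444.7, -119.2, 38.5]
ee_rot: [0.744, 0.668, -0.001, -0.002]
contact_force: [-0.5, -0.0, 0.8]
grip_width: 64.3
grasp_force: 0.0
t 15.63 tcp [ 444.7 -119.2   38.5] yaw -6.2 zdir [-0.004  0.    -1.   ] F [-0.5 -0.   0.8] w 64.3 gf 0.0 q7 0.62
shift [ 0.0035 -0.0014 -0.0384] turn 0.0019
```

```bash
python3 -m handwheel '[0.4,0.003,-0.001,-0.025,0,0,0,0.4,0,0,-0.013,0,0,0,-1,0,0,0,0,0,0,-1,0,0,0,0,0,0,-1,0,0,0,0,0,0,-1,0,0,0,0,0,0,-1,0,0,0,0,0,0,-1,0,0,0,0,0,0]' 40
python3 -m handwheel '[-1,0,0,0,0,0,0,-1,0,0,0.02,0,0,0,-1,0,0,0.05,0,0,0,-1,0,0,0.08,0,0,0,-1,0,0,0.08,0,0,0,-1,0,0,0.05,0,0,0,-1,0,0,0.02,0,0,0,-1,0,0,0,0,0,0]' 40
python3 -c "
from h import *
go(572.6,312.5,31,-6.2)"
```

```text
t: 16.3
tool_pos: [446.8, -120.3, 29.2]
ee_rot: [0.744, 0.668, 0.0, -0.0]
contact_force: [-2.2, 0.7, 5.5]
grip_width: 35.3
grasp_force: 40.0
t: 16.97
tool_pos: [448.0, -120.5, 120.1]
ee_rot: [0.744, 0.668, 0.001, 0.001]
contact_force: [-0.2, -0.2, -2.0]
grip_width: 35.0
grasp_force: 40.0
t 16.97 tcp [ 448.  -120.5  120.1] yaw -6.2 zdir [ 0.003  0.    -1.   ] F [-0.2 -0.2 -2. ] w 35.0 gf 40.0 q7 0.48
shift [ 0.4153  1.4432 -0.2971] turn -0.0002
```

```bash
python3 -m handwheel '[-1,0.015,0.05,0,0,0,0,-1,0.026,0.09,0,0,0,0,-1,0.026,0.09,0,0,0,0,-1,0.026,0.09,0,0,0,0,-1,0.026,0.09,0,0,0,0,-1,0.026,0.09,0,0,0,0,-1,0.026,0.09,0,0,0,0,-1,0.026,0.09,0,0,0,0]' 40
python3 -m handwheel '[-1,0.026,0.09,0,0,0,0,-1,0.026,0.09,0,0,0,0,-1,0.026,0.09,0,0,0,0,-1,0.026,0.09,0,0,0,0,-1,0.026,0.09,0,0,0,0,-1,0.026,0.09,0,0,0,0,-1,0.026,0.09,0,0,0,0,-1,0.02,0.07,0,0,0,0]' 40
python3 -m handwheel '[-1,0.016,0.063,0,0,0,0,-1,0,0,0,0,0,0,-1,0,0,0,0,0,0,-1,0,0,-0.03,0,0,0,-1,0,0,-0.05,0,0,0,-1,0,0,-0.05,0,0,0,-1,0,0,-0.04,0,0,0,-1,0,0,-0.02,0,0,0]' 40
python3 -c "
from h import *
go(572.6,312.5,31,-6.2)"
```

```text
t: 17.63
tool_pos: [505.6, 85.0, 117.7]
ee_rot: [0.744, 0.668, -0.001, -0.0]
contact_force: [1.5, -0.4, -1.5]
grip_width: 35.7
grasp_force: 40.0
t: 18.3
tool_pos: [566.2, 296.1, 116.9]
ee_rot: [0.744, 0.668, -0.001, -0.001]
contact_force: [-0.2, 0.8, -2.3]
grip_width: 35.1
grasp_force: 40.0
t: 18.97
tool_pos: [570.4, 310.7, 59.5]
ee_rot: [0.745, 0.667, -0.002, -0.0]
contact_force: [-0.0, 0.5, -2.2]
grip_width: 35.0
grasp_force: 40.0
t 18.97 tcp [570.4 310.7  59.5] yaw -6.3 zdir [-0.003 -0.002 -1.   ] F [-0.   0.5 -2.2] w 35.0 gf 40.0 q7 -0.2
shift [ 0.0073  0.0059 -0.0951] turn 0.0011
```

```bash
python3 -m handwheel '[-1,0.005,0.004,-0.02,0,0,0,-1,0,0,-0.025,0,0,0,-1,0,0,-0.02,0,0,0,-1,0,0,-0.012,0,0,0,-1,0,0,-0.006,0,0,0,-1,0,0,-0.003,0,0,0,-1,0,0,0,0,0,0,-1,0,0,0,0,0,0]' 40
python3 -c "
from h import *
go(572.6,312.5,31,-6.2)"
```

```text
t: 19.63
tool_pos: [573.3, 313.8, 36.5]
ee_rot: [0.744, 0.668, 0.0, 0.0]
contact_force: [0.0, -1.3, -1.6]
grip_width: 35.2
grasp_force: 40.0
t 19.63 tcp [573.3 313.8  36.5] yaw -6.2 zdir [ 0.  0. -1.] F [ 0.  -1.3 -1.6] w 35.2 gf 40.0 q7 -0.18
shift [-0.0022 -0.0042 -0.0182] turn -0.0
```

```bash
python3 -m handwheel '[-1,0,-0.002,-0.004,0,0,0,-1,0,0,-0.004,0,0,0,-1,0,0,-0.003,0,0,0,-1,0,0,-0.002,0,0,0,-1,0,0,0,0,0,0,-1,0,0,0,0,0,0,-1,0,0,0,0,0,0,-1,0,0,0,0,0,0]' 40
python3 -c "
from h import *
st()"
```

```text
t: 20.3
tool_pos: [573.2, 313.0, 33.3]
ee_rot: [0.744, 0.668, 0.0, -0.0]
contact_force: [-2.9, -1.1, 8.7]
grip_width: 35.5
grasp_force: 40.0
t 20.3 tcp [573.2 313.   33.3] yaw -6.2 zdir [ 0.     0.001 -1.   ] F [-2.9 -1.1  8.7] w 35.5 gf 40.0 q7 -0.18
```

The force is 8.7 N upward, so the wheel is on the floor. I'll release and lift.

```bash
python3 -m handwheel '[0.3,0,0,0,0,0,0,0.3,0,0,0,0,0,0,0.3,0,0,0,0,0,0,0.3,0,0,0,0,0,0,0.3,0,0,0,0,0,0,0.3,0,0,0.02,0,0,0,0.3,0,0,0.05,0,0,0,0.3,0,0,0.08,0,0,0]' 30
python3 -m handwheel '[0.3,0,0,0.09,0,0,0,0.3,0,0,0.09,0,0,0,0.3,0,0,0.06,0,0,0,0.3,0,0,0.02,0,0,0,0.3,0,0,0,0,0,0,0.3,0,0,0,0,0,0,0.3,0,0,0,0,0,0,0.3,0,0,0,0,0,0]' 30
python3 -c "
from h import *
snap('wrist','w5')
go(556.9,-122.1,23,-40.7)"
```

```text
t: 20.97
tool_pos: [571.7, 312.5, 76.1]
ee_rot: [0.744, 0.668, -0.002, -0.0]
contact_force: [-0.2, -0.1, 1.4]
grip_width: 60.0
grasp_force: 0.0
t: 21.63
tool_pos: [572.3, 312.8, 153.8]
ee_rot: [0.744, 0.668, -0.001, -0.0]
contact_force: [0.3, 0.9, 0.1]
grip_width: 59.5
grasp_force: 0.0
t 21.68 tcp [572.4 312.8 153.9] yaw -6.2 zdir [-0.002 -0.001 -1.   ] F [-0.3  1.  -0.4] w 59.5 gf 0.0 q7 -0.26
shift [-0.0518 -1.4496 -0.4364] turn -0.3832
```

View pics/w5.png

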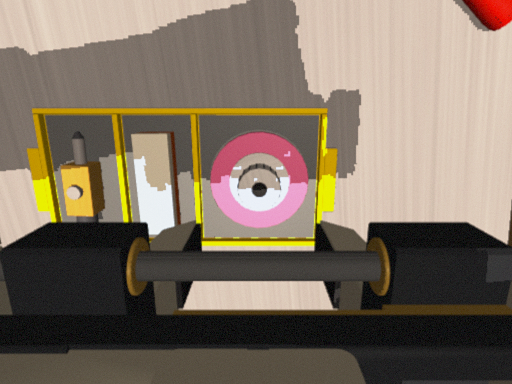

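The pink wheel is flat and hub up in the large bay, centred at (259,180), with the stone and dresser in their narrow bays. The black stick is next.

```bash
python3 -m handwheel '[0.3,-0.004,-0.05,0,0,0,-0.024,0.3,-0.004,-0.09,0,0,0,-0.024,0.3,-0.004,-0.09,0,0,0,-0.024,0.3,-0.004,-0.09,0,0,0,-0.024,0.3,-0.004,-0.09,0,0,0,-0.024,0.3,-0.004,-0.09,0,0,0,-0.024,0.3,-0.004,-0.09,0,0,0,-0.024,0.3,-0.004,-0.09,0,0,0,-0.024]' 30
python3 -m handwheel '[0.3,-0.004,-0.09,0,0,0,-0.024,0.3,-0.004,-0.09,0,0,0,-0.024,0.3,-0.004,-0.09,0,0,0,-0.024,0.3,-0.004,-0.09,0,0,0,-0.024,0.3,-0.004,-0.09,0,0,0,-0.024,0.3,0,-0.09,0,0,0,-0.024,0.3,0,-0.09,0,0,0,-0.024,0.3,0,-0.07,0,0,0,-0.024]' 30
python3 -m handwheel '[0.3,0,-0.045,0,0,0,0,0.3,0,-0.025,0,0,0,0,0.3,0,0,0,0,0,0,0.3,0,0,0,0,0,0,0.3,0,0,0,0,0,0,0.3,0,0,0,0,0,0,0.3,0,0,0,0,0,0,0.3,0,0,0,0,0,0]' 30
python3 -c "
from h import *
snap('wrist','w6')
go(556.9,-122.1,23,-40.7)"
```

```text
t: 22.35
tool_pos: [562.7, 106.6, 154.9]
ee_rot: [0.837, 0.547, -0.0, 0.0]
contact_force: [0.7, 0.0, 0.4]
grip_width: 59.7
grasp_force: 0.0
t: 23.02
tool_pos: [556.2, -104.3, 155.1]
ee_rot: [0.91, 0.414, -0.0, 0.0]
contact_force: [0.1, -0.6, -0.1]
grip_width: 59.5
grasp_force: 0.0
t: 23.68
tool_pos: [557.6, -121.1, 155.2]
ee_rot: [0.909, 0.417, 0.0, -0.0]
contact_force: [0.0, 0.1, -0.3]
grip_width: 59.6
grasp_force: 0.0
t 23.73 tcp [ 557.6 -121.3  155.2] yaw -40.7 zdir [ 0.  0. -1.] F [-0.4  0.6  0.3] w 59.4 gf 0.0 q7 -0.06
shift [-0.0023 -0.0026 -0.4407] turn 0.0001
```

View pics/w6.png

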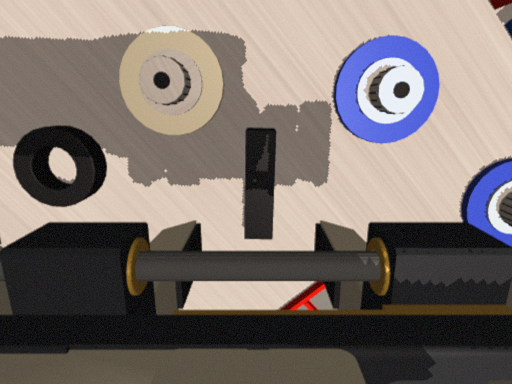

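The stick at (260,183) is centred and aligned with the jaws. I'll descend, grip and lift.

```bash
python3 -m handwheel '[0.3,-0.002,-0.002,-0.05,0,0,0,0.3,0,0,-0.08,0,0,0,0.3,0,0,-0.09,0,0,0,0.3,0,0,-0.09,0,0,0,0.3,0,0,-0.07,0,0,0,0.3,0,0,-0.04,0,0,0,0.3,0,0,-0.02,0,0,0,0.3,0,0,0,0,0,0]' 30
python3 -m handwheel '[-1,0,0,0,0,0,0,-1,0,0,0,0,0,0,-1,0,0,0,0,0,0,-1,0,0,0,0,0,0,-1,0,0,0,0,0,0,-1,0,0,0,0,0,0,-1,0,0,0,0,0,0,-1,0,0,0,0,0,0]' 40
python3 -m handwheel '[-1,0,0,0.03,0,0,0,-1,0,0,0.06,0,0,0,-1,0,0,0.09,0,0,0,-1,0,0,0.09,0,0,0,-1,0,0,0.05,0,0,0,-1,0,0,0.01,0,0,0,-1,0,0,0,0,0,0,-1,0,0,0,0,0,0]' 40
python3 -c "
from h import *
go(478,-309.1,28,0.5)"
```

```text
t: 24.4
tool_pos: [556.5, -122.5, 22.6]
ee_rot: [0.909, 0.417, -0.001, -0.0]
contact_force: [-0.5, -0.0, 0.6]
grip_width: 59.6
grasp_force: 0.0
t: 25.07
tool_pos: [557.3, -122.6, 23.7]
ee_rot: [0.909, 0.417, 0.0, 0.0]
contact_force: [-0.9, 1.1, 6.3]
grip_width: 25.6
grasp_force: 39.9
t: 25.73
tool_pos: [556.4, -122.1, 121.5]
ee_rot: [0.909, 0.417, -0.0, -0.0]
contact_force: [-0.4, -0.4, -0.9]
grip_width: 25.4
grasp_force: 39.9
t 25.73 tcp [ 556.4 -122.1  121.5] yaw -40.7 zdir [-0.001  0.    -1.   ] F [-0.4 -0.4 -0.9] w 25.4 gf 39.9 q7 -0.02
shift [-0.2613 -0.6234 -0.3117] turn 0.4583
```

```bash
python3 -m handwheel '[-1,-0.028,-0.067,0,0,0,0.05,-1,-0.028,-0.067,0,0,0,0.05,-1,-0.028,-0.067,0,0,0,0.05,-1,-0.028,-0.067,0,0,0,0.05,-1,-0.028,-0.067,0,0,0,0.05,-1,-0.028,-0.067,0,0,0,0.05,-1,-0.028,-0.067,0,0,0,0.05,-1,-0.028,-0.067,0,0,0,0.05]' 40
python3 -m handwheel '[-1,-0.024,-0.057,0,0,0,0.04,-1,-0.013,-0.03,0,0,0,0.018,-1,0,0,0,0,0,0,-1,0,0,-0.05,0,0,0,-1,0,0,-0.07,0,0,0,-1,0,0,-0.06,0,0,0,-1,0,0,-0.03,0,0,0,-1,0,0,0,0,0,0]' 40
python3 -c "
from h import *
go(478,-309.1,28,0.5)"
```

```text
t: 26.4
tool_pos: [488.3, -283.7, 120.7]
ee_rot: [0.735, 0.679, -0.001, -0.001]
contact_force: [-0.0, -0.4, -2.1]
grip_width: 25.9
grasp_force: 39.9
t: 27.07
tool_pos: [477.4, -307.5, 56.6]
ee_rot: [0.704, 0.71, -0.001, -0.002]
contact_force: [-0.7, -0.2, -1.5]
grip_width: 25.4
grasp_force: 39.9
t 27.07 tcp [ 477.4 -307.5   56.6] yaw 0.5 zdir [-0.004  0.003 -1.   ] F [-0.7 -0.2 -1.5] w 25.4 gf 39.9 q7 0.96
shift [ 0.0019 -0.0053 -0.0953] turn 0.0005
```

```bash
python3 -m handwheel '[-1,0.001,-0.003,-0.03,0,0,0,-1,0,0,-0.03,0,0,0,-1,0,0,-0.018,0,0,0,-1,0,0,-0.01,0,0,0,-1,0,0,-0.006,0,0,0,-1,0,0,-0.003,0,0,0,-1,0,0,0,0,0,0,-1,0,0,0,0,0,0]' 40
python3 -c "
from h import *
go(478,-309.1,28,0.5)"
```

```text
t: 27.73
tool_pos: [479.0, -310.5, 30.4]
ee_rot: [0.704, 0.71, 0.0, 0.0]
contact_force: [0.5, 0.1, -1.3]
grip_width: 25.9
grasp_force: 39.9
t 27.73 tcp [ 479.  -310.5   30.4] yaw 0.5 zdir [ 0. -0. -1.] F [ 0.5  0.1 -1.3] w 25.9 gf 39.9 q7 0.99
shift [-0.0034  0.0047 -0.008 ] turn 0.0005
```

```bash
python3 -m handwheel '[-1,0,0,-0.004,0,0,0,-1,0,0,-0.003,0,0,0,-1,0,0,0,0,0,0,-1,0,0,0,0,0,0,-0.2,0,0,0,0,0,0,-0.2,0,0,0,0,0,0,-0.2,0,0,0,0,0,0,-0.2,0,0,0,0,0,0]' 40
python3 -m handwheel '[-0.2,0,0,0.03,0,0,0,-0.2,0,0,0.06,0,0,0,-0.2,0,0,0.09,0,0,0,-0.2,0,0,0.09,0,0,0,0.4,0,0,0.09,0,0,0,0.4,0,0,0.05,0,0,0,0.4,0,0,0,0,0,0,0.4,0,0,0,0,0,0]' 30
python3 -c "
from h import *
go(695.5,-133.3,27,0.5)"
```

```text
t: 28.4
tool_pos: [479.0, -310.4, 28.1]
ee_rot: [0.704, 0.71, 0.0, 0.0]
contact_force: [-0.0, -0.7, 0.2]
grip_width: 36.8
grasp_force: 0.0
t: 29.07
tool_pos: [479.3, -310.6, 152.3]
ee_rot: [0.704, 0.71, 0.001, 0.001]
contact_force: [-0.3, -0.2, -0.7]
grip_width: 58.9
grasp_force: 0.0
t 29.07 tcp [ 479.3 -310.6  152.3] yaw 0.5 zdir [ 0.002 -0.001 -1.   ] F [-0.3 -0.2 -0.7] w 58.9 gf 0.0 q7 0.87
shift [ 0.7205  0.5909 -0.4176] turn 0.0004
```

```bash
python3 -m handwheel '[0.4,0.068,0.056,0,0,0,0,0.4,0.068,0.056,0,0,0,0,0.4,0.068,0.056,0,0,0,0,0.4,0.068,0.056,0,0,0,0,0.4,0.068,0.056,0,0,0,0,0.4,0.068,0.056,0,0,0,0,0.4,0.068,0.056,0,0,0,0,0.4,0.068,0.056,0,0,0,0]' 30
python3 -m handwheel '[0.4,0.068,0.056,0,0,0,0,0.4,0.068,0.056,0,0,0,0,0.4,0.04,0.031,0,0,0,0,0.4,0,0,0,0,0,0,0.4,0,0,0,0,0,0,0.4,0,0,0,0,0,0,0.4,0,0,0,0,0,0,0.4,0,0,0,0,0,0]' 30
python3 -c "
from h import *
snap('wrist','w7')
go(695.5,-133.3,27,0.5)"
```

```text
t: 29.73
tool_pos: [642.2, -174.7, 149.7]
ee_rot: [0.704, 0.71, -0.001, -0.001]
contact_force: [0.9, -0.6, 0.3]
grip_width: 64.1
grasp_force: 0.0
t: 30.4
tool_pos: [694.0, -134.3, 151.1]
ee_rot: [0.705, 0.709, -0.0, -0.0]
contact_force: [-0.0, 0.5, -0.0]
grip_width: 64.2
grasp_force: 0.0
t 30.45 tcp [ 694.2 -134.1  151.2] yaw 0.4 zdir [-0. -0. -1.] F [ 0.3 -0.6  0. ] w 64.2 gf 0.0 q7 0.49
shift [ 0.0043  0.0025 -0.4139] turn 0.0015
```

View pics/w7.png

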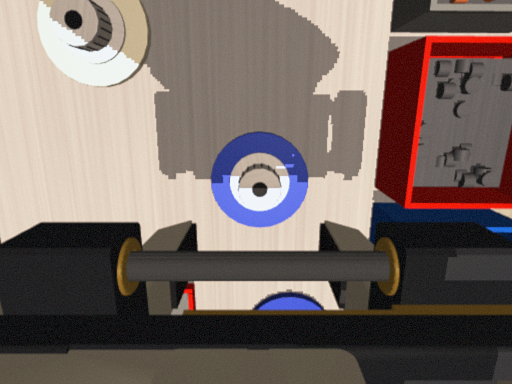

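The blue wheel is centred at (259,179). The gripper body would come close to the red bin on the +x side, so I'll turn it 90° first.

```bash
python3 -m handwheel '[0.4,0.004,0.002,0,0,0,-0.07,0.4,0,0,0,0,0,-0.07,0.4,0,0,0,0,0,-0.07,0.4,0,0,0,0,0,-0.07,0.4,0,0,0,0,0,-0.07,0.4,0,0,0,0,0,-0.07,0.4,0,0,0,0,0,-0.07,0.4,0,0,0,0,0,-0.07]' 30
python3 -m handwheel '[0.4,0,0,0,0,0,-0.07,0.4,0,0,0,0,0,-0.07,0.4,0,0,0,0,0,-0.07,0.4,0,0,0,0,0,-0.07,0.4,0,0,0,0,0,-0.07,0.4,0,0,0,0,0,-0.07,0.4,0,0,0,0,0,-0.02,0.4,0,0,0,0,0,0]' 30
python3 -m handwheel '[0.4,0,0,0,0,0,0,0.4,0,0,-0.04,0,0,0,0.4,0,0,-0.08,0,0,0,0.4,0,0,-0.09,0,0,0,0.4,0,0,-0.08,0,0,0,0.4,0,0,-0.05,0,0,0,0.4,0,0,-0.03,0,0,0,0.4,0,0,0,0,0,0]' 30
python3 -c "
from h import *
go(695.5,-133.3,27,-89.5)"
```

```text
t: 31.12
tool_pos: [695.8, -132.9, 151.3]
ee_rot: [0.941, 0.34, 0.0, -0.0]
contact_force: [0.6, 0.2, -0.5]
grip_width: 64.5
grasp_force: 0.0
t: 31.78
tool_pos: [695.8, -132.8, 151.0]
ee_rot: [1.0, 0.003, -0.0, 0.0]
contact_force: [0.2, -0.2, 0.4]
grip_width: 64.3
grasp_force: 0.0
t: 32.45
tool_pos: [695.0, -132.1, 37.9]
ee_rot: [1.0, 0.004, -0.001, -0.0]
contact_force: [-0.8, 0.7, -0.9]
grip_width: 64.4
grasp_force: 0.0
t 32.45 tcp [ 695.  -132.1   37.9] yaw -89.5 zdir [-0.003  0.001 -1.   ] F [-0.8  0.7 -0.9] w 64.4 gf 0.0 q7 -0.78
shift [ 0.0015 -0.0039 -0.0364] turn 0.0003
```

```bash
python3 -m handwheel '[0.4,0.001,-0.002,-0.023,0,0,0,0.4,0,0,-0.013,0,0,0,-1,0,0,0,0,0,0,-1,0,0,0,0,0,0,-1,0,0,0,0,0,0,-1,0,0,0,0,0,0,-1,0,0,0,0,0,0,-1,0,0,0,0,0,0]' 40
python3 -m handwheel '[-1,0,0,0,0,0,0,-1,0,0,0.02,0,0,0,-1,0,0,0.05,0,0,0,-1,0,0,0.08,0,0,0,-1,0,0,0.08,0,0,0,-1,0,0,0.05,0,0,0,-1,0,0,0.02,0,0,0,-1,0,0,0,0,0,0]' 40
python3 -c "
from h import *
go(570,-308.5,34,-89.5)"
```

```text
t: 33.12
tool_pos: [696.6, -133.1, 29.7]
ee_rot: [1.0, 0.004, 0.0, 0.0]
contact_force: [0.3, 0.3, 2.5]
grip_width: 35.2
grasp_force: 40.0
t: 33.78
tool_pos: [697.1, -133.4, 121.2]
ee_rot: [1.0, 0.004, 0.001, 0.0]
contact_force: [0.3, -0.4, -1.6]
grip_width: 35.0
grasp_force: 40.0
t 33.78 tcp [ 697.1 -133.4  121.2] yaw -89.5 zdir [ 0.003 -0.    -1.   ] F [ 0.3 -0.4 -1.6] w 35.0 gf 40.0 q7 -0.83
shift [-0.4236 -0.5837 -0.2906] turn 0.0005
```

```bash
python3 -m handwheel '[-1,-0.043,-0.06,0,0,0,0,-1,-0.043,-0.06,0,0,0,0,-1,-0.043,-0.06,0,0,0,0,-1,-0.043,-0.06,0,0,0,0,-1,-0.043,-0.06,0,0,0,0,-1,-0.043,-0.06,0,0,0,0,-1,-0.043,-0.06,0,0,0,0,-1,-0.043,-0.06,0,0,0,0]' 40
python3 -m handwheel '[-1,-0.043,-0.06,0,0,0,0,-1,-0.027,-0.035,0,0,0,0,-1,-0.009,-0.009,0,0,0,0,-1,0,0,0,0,0,0,-1,0,0,-0.05,0,0,0,-1,0,0,-0.06,0,0,0,-1,0,0,-0.05,0,0,0,-1,0,0,-0.03,0,0,0]' 40
python3 -m handwheel '[-1,0,0,-0.03,0,0,0,-1,0,0,-0.02,0,0,0,-1,0,0,-0.015,0,0,0,-1,0,0,-0.01,0,0,0,-1,0,0,-0.005,0,0,0,-1,0,0,-0.003,0,0,0,-1,0,0,0,0,0,0,-1,0,0,0,0,0,0]' 40
python3 -c "
from h import *
go(570,-308.5,34,-89.5)"
```

```text
t: 34.45
tool_pos: [591.9, -277.1, 117.8]
ee_rot: [1.0, 0.004, -0.001, -0.001]
contact_force: [0.4, 0.3, -0.9]
grip_width: 35.2
grasp_force: 40.0
t: 35.12
tool_pos: [569.6, -305.8, 59.1]
ee_rot: [1.0, 0.005, -0.001, -0.001]
contact_force: [0.6, 0.4, -1.3]
grip_width: 34.9
grasp_force: 40.0
t: 35.78
tool_pos: [569.7, -308.5, 37.7]
ee_rot: [1.0, 0.004, 0.0, 0.0]
contact_force: [-0.6, 0.2, -1.4]
grip_width: 35.3
grasp_force: 40.0
t 35.78 tcp [ 569.7 -308.5   37.7] yaw -89.5 zdir [ 0.001 -0.    -1.   ] F [-0.6  0.2 -1.4] w 35.3 gf 40.0 q7 -0.42
shift [ 0.0011 -0.0002 -0.0125] turn 0.0005
```

```bash
python3 -m handwheel '[-1,0,0,-0.004,0,0,0,-1,0,0,-0.004,0,0,0,-1,0,0,-0.003,0,0,0,-1,0,0,-0.003,0,0,0,-1,0,0,-0.002,0,0,0,-1,0,0,0,0,0,0,-1,0,0,0,0,0,0,-1,0,0,0,0,0,0]' 40
```

```text
t: 36.45
tool_pos: [569.5, -308.2, 33.6]
ee_rot: [1.0, 0.004, 0.0, -0.0]
contact_force: [-2.5, 4.1, 9.6]
grip_width: 34.8
grasp_force: 40.0
```

The wheel is on the floor at 9.6 N. I'll release, lift and move aside so the top camera has a clear view.

```bash
python3 -m handwheel '[0.3,0,0,0,0,0,0,0.3,0,0,0,0,0,0,0.3,0,0,0,0,0,0,0.3,0,0,0,0,0,0,0.3,0,0,0,0,0,0,0.3,0,0,0.02,0,0,0,0.3,0,0,0.05,0,0,0,0.3,0,0,0.08,0,0,0]' 30
python3 -m handwheel '[0.3,0,0,0.09,0,0,0,0.3,0,0,0.09,0,0,0,0.3,0,0,0.09,0,0,0,0.3,0,0,0.07,0,0,0,0.3,0,0.05,0,0,0,0,0.3,0,0.1,0,0,0,0,0.3,0,0.1,0,0,0,0,0.3,0,0.1,0,0,0,0]' 30
python3 -m handwheel '[0.3,0,0.1,0,0,0,0,0.3,0,0.1,0,0,0,0,0.3,0,0.1,0,0,0,0,0.3,0,0.1,0,0,0,0,0.3,0,0.1,0,0,0,0,0.3,0,0.05,0,0,0,0,0.3,0,0,0,0,0,0,0.3,0,0,0,0,0,0]' 30
python3 - <<'E'
from h import *
st(); b=snap('top','t1')
y=cv2.resize(b[140:260,115:215],(500,600),interpolation=cv2.INTER_CUBIC);r=cv2.resize(b[140:260,340:400],(300,600),interpolation=cv2.INTER_CUBIC)
cv2.imwrite('pics/end.png',np.hstack([y,r]))
E
```

```text
t: 37.12
tool_pos: [568.5, -307.6, 77.2]
ee_rot: [1.0, 0.004, -0.001, -0.001]
contact_force: [-0.1, -0.8, 1.0]
grip_width: 59.9
grasp_force: 0.0
t: 37.78
tool_pos: [569.2, -202.8, 181.1]
ee_rot: [1.0, 0.003, 0.001, 0.0]
contact_force: [0.3, 0.9, 0.4]
grip_width: 59.7
grasp_force: 0.0
t: 38.45
tool_pos: [569.6, -37.6, 180.5]
ee_rot: [1.0, 0.005, 0.0, -0.0]
contact_force: [0.5, -0.7, -0.1]
grip_width: 59.7
grasp_force: 0.0
t 38.45 tcp [569.6 -37.6 180.5] yaw -89.4 zdir [ 0.001  0.    -1.   ] F [ 0.5 -0.7 -0.1] w 59.7 gf 0.0 q7 -0.9
```

View pics/end.png

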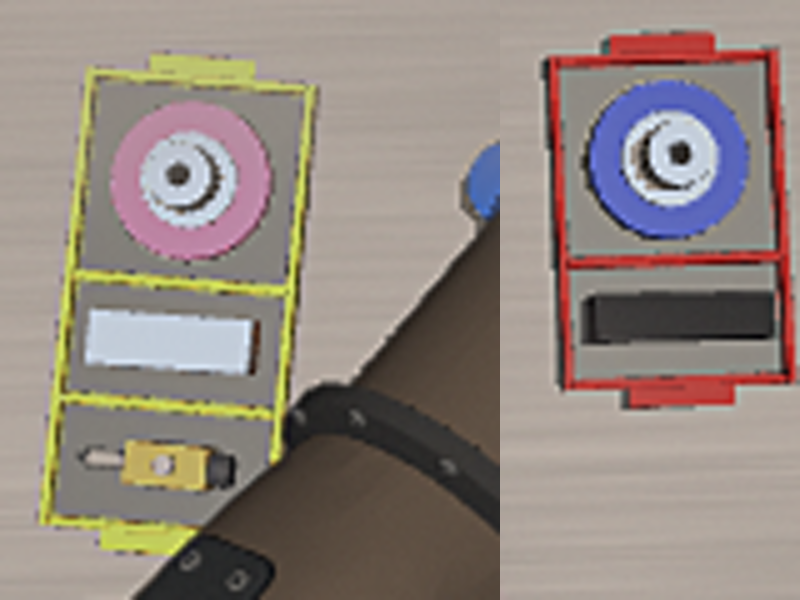

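Run:
```python
from h import *
C=get_calibration('top')
def T(name,c,ang,u,v,z):
    p=px('top',u,v,z,C)[:2]-c; a=np.radians(ang); print(name,(np.array([[np.cos(a),np.sin(a)],[-np.sin(a),np.cos(a)]])@p).round(1))
Y=lambda n,x,y,z:T(n,np.array([504,320.]),-6.2,115+(x+.5)/5-.5,140+(y+.5)/5-.5,z)
R=lambda n,x,y,z:T(n,np.array([535.5,-308.6]),.5,340+(x-499.5)/5-.5,140+(y+.5)/5-.5,z)
R('stick L',594,318,30);R('stick R',774,314,30);R('stick bottomL',582,320,4);R('blue',680,153,42)
Y('pink',178,174,42);Y('stone L',86,337,28);Y('stone R',252,347,28);Y('dresser',164,464,34)
```

```text
stick L [-55.8  49.9]
stick R [-57.1 -49.9]
stick bottomL [-55.5  51.9]
blue [33.1 -0.1]
pink [70.1  1.3]
stone L [-23.2  46.2]
stone R [-21.3 -46. ]
dresser [-89.2  -5.4]
```

```bash
python3 -c "
from cell import *
print(job_done())"
```

```text
the job is handed in; nothing more can be done
None
```

Both kits are made up and the job is handed in at about 38.5 s of the allowed 109 s: every part measured inside its bay in the last top-camera picture, and the cream wheel, tape roll and rivet jar were never handled (not re-measured at the end); no verdict came back.

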